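Draw one glazed clay doll base out of the sheet and seat it in the gluing corner

ROBOT

A 6-joint arm with a two-finger parallel gripper is mounted at the origin on the work surface. World frame = base frame: x ahead of the robot, y to its left, z up, the work surface at z = 0. Lengths are in m, angles in rad, forces in N, time in s.
With the tool pointing down it reaches from about 0.3 to 0.875 m from the base axis. Payload 4.2 kg.
Tool frame: the origin (TCP) lies on the centre line of the jaws, within the pads' length; the fingertips stand 8 mm ahead of it and the grasp point (between the pads) lies 11 mm behind it (robot.tip_reach is the distance from the TCP to the fingertips, in m); z points along the fingers, y is the line along which they close (so a half turn about z gives the same grasp; the last joint's range is limited). The gripper opens to 85 mm and grips with 20 to 120 N. Pads are 22 mm wide; open, the fingers measure 114 mm over their backs; the gripper's body (76 mm by 85 mm) begins 54 mm behind the grasp point. The pads swing forward as they close: fully open they stand 13 mm farther back than shut.
Start: joints at [-1.264, 0.32, 1.565, -0, 1.257, -0.02], TCP at [0.185, -0.545, 0.239] pointing down, gripper open.
Joint ranges: [-3.11, 3.11], [-0.84, 2.01], [0.21, 2.61], [-1.34, 4.49], [0.05, 2.63], [-2.56, 2.56]. Speed limits (rad/s): [2.57, 2.57, 3.14, 3.14, 3.14, 3.14].

INTERFACE

Orientations are given as a unit quaternion [w, x, y, z].
In Python, from cell import robot gives the robot as it stands. Calls block until the motion is done:
- robot.goto(position, orientation): joint-space move of the TCP to a pose.
- robot.move_linear(position, speed=0.15, rot=None, threshold=None): straight line of the TCP; rot=None keeps the orientation; speed is the mean speed in m/s. With threshold (N) it stops when the force on the tool has changed by that much, and returns True; else False.
- robot.move_j(angles): joint-space move.
- robot.open_gripper() and robot.grasp(strength=None): open the fingers fully, or close them until they stop; strength is the grip in N (None keeps the last).
- robot.wait(seconds).
- robot.ik(position, orientation): joint angles nearest the present ones, or None.
- robot.read_state(): the state.
- robot.grab_frame(name): name is "side" or "top"; returns a dict with "img" (420x560x3 uint8, red, green, blue), "range_z" (420x560 float32, m along the optical axis (not along the pixel's ray), 0 where there is no reading), "fov_y" (degrees; the focal length in pixels is half the picture's height over the tangent of half this angle, whatever the lens; pixels are square), "cx", "cy" (the principal point, pixels), "rvec" (rotation vector, rad) and "tvec" (3), from world to camera coordinates, as OpenCV has them. Camera axes: x right, y down, z forward; pixel columns grow to the right and rows downward; lengths in m; the calibration is good to about 2 mm. A picture is of the moment at which its call begins.
A pose or a line that the arm cannot do raises robot.Unreachable and nothing moves.
- robot.hand_in(): hands the job in; it is judged then, once.
Trained networks look in a picture, given as the dict that the camera call returned (one of the last four; its "shot" number tells which), for a name from the list of things; names that differ only in an ending like _2 or _b are one class to them, and where a whole thing is asked for, a point or a joint stands for the part that bears it (a point fixed in the world has none). Each returns a list of dicts, best first, with "score" (0 to 1); they miss things now and then, are a little off and sometimes report something else, mostly with a low value. They report only what shows in the picture. A call takes as long as a camera call. They do not tell look-alikes from the thing itself.
- robot.search_frame(name, picture): "rect" ([centre column, centre row, width, height] in pixels, round what is visible of it).
- robot.pinpoint(name, picture): "xy" ([column, row] in pixels: a listed point, or the origin of a listed thing).
The state is a dict: "time": time; "joint_positions": joint angles; "joint_velocities": joint speeds; "joint_efforts": joint torques, N m; "tcp_pos": TCP position; "eef_rot": TCP orientation; "force": force on the tool from outside, world axes, zero at the start; "moment": the same for the moment, N m; "gripper_width": finger opening in m; "grasp_force": force on a finger pad.
Only numpy, scipy, OpenCV 4.12 (cv2) and the standard library are available. Lean on these libraries where they do the work, as an engineer would, in place of code of your own. Each camera call takes 0.05 s, during which the arm holds its last target. There are 200 camera calls.

TASK

Draw the clay base with the dowel hole straight out of the front of the touching sheet, sliding it flat along its board until it stands a good 2 cm clear, without shifting the other bases, then lift it over to the gluing board and push it fully home, flat and tight against both fences of the corner, and let go. The clay is brittle, so press and push it gently, with less than 25 newtons at any time; leave the thread, the glue bottle and the pliers alone.

Things in the scene. Friction and masses are not known exactly. Their poses are not given: they have to be found in the camera images.
- drilled_base: The base to take: square slab of pale glazed clay, 56 x 56 mm, 70 to 130 g, the only one with a round 14 mm hole through its middle. Rolled by hand: 12 to 15 mm thick, not known more exactly, so feel for its top. Origin: centre of underside, axes along its edges, z up. It is one of the front row of three, touching the bases beside and behind it (no room for fingers); only its front (-x) face is free.
- base_a: A plain solid glazed clay base of the same 56 x 56 mm, 12 to 15 mm thick, in the front row. To be left where it lies (within a few mm). Origin: centre of its underside, axes along its edges.
- base_b: A plain solid glazed clay base of the same 56 x 56 mm, 12 to 15 mm thick, in the front row. To be left where it lies (within a few mm). Origin: centre of its underside, axes along its edges.
- base_c: A plain solid glazed clay base of the same 56 x 56 mm, 12 to 15 mm thick, in the back row. To be left where it lies (within a few mm). Origin: centre of its underside, axes along its edges.
- base_d: A plain solid glazed clay base of the same 56 x 56 mm, 12 to 15 mm thick, in the back row. To be left where it lies (within a few mm). Origin: centre of its underside, axes along its edges.
- base_e: A plain solid glazed clay base of the same 56 x 56 mm, 12 to 15 mm thick, in the back row. To be left where it lies (within a few mm). Origin: centre of its underside, axes along its edges.
- ware_board: Fixed varnished plywood board, 260 (x) x 210 (y) mm, top 18 mm above its origin (centre of underside, 0 to 4 mm below the table top). Two rows of three bases on it, along its y; front row centres at its x = +19 mm. Its -x points roughly at the robot; from the front row to x = -130 mm it is empty. Glazed clay slides on it with friction about 0.2; a closed fingertip pressed on a base's top near the middle with 4 to 10 N drags it along.
- glue_board: Fixed gluing board, 170 x 170 x 12 mm, with two dark wooden fences 18 mm wide and 10 mm high above its surface, along its +x edge and its +y edge, with a small gap at the corner. Origin: centre of its underside. It may lie to the left or to the right of the ware board.
- corner (a point): The inner corner of the fences on the glue board's surface (12 mm above the table): the planes of the fences' inner faces meet here. Axes as the glue board: the free surface is on the -x and -y side, reaching 150 mm. Home, the drilled base's centre is at x = -28 mm, y = -28 mm, z = 0 from here, its edges along these axes.
- thread_spool: Wooden spool of pale thread standing on end, 38 mm diameter, 56 mm high, beyond the boards. Leave it alone. Origin: centre of its underside.
- glue_bottle: White glue bottle, 52 mm diameter, 130 mm high, standing beyond the boards. Leave it alone. Origin: centre of its underside.
- pliers: Pliers with blue grips, 180 mm long, 17 mm high, lying flat on the table between the robot and the boards. Leave them alone. Origin: at table level near the joint; jaws along +x.
Things that resemble listed ones, but are neither listed nor needed, are in the scene too. What is shaped like the drilled_base but yellow is not meant. Of the things shaped like the glue_board, the wooden one is meant.

How it is judged:
On the way, in this order (a step that is already met when the one before it is completed fails the run):
1. the drilled base stands flat on the ware board at least 15 mm clear in front of the others (x of drilled_base in the frame of ware_board between -0.13 and -0.052 m and z of drilled_base in the frame of ware_board below 0.021 m and angle between drilled_base's own z axis and vertical below 0.06 rad and y of drilled_base in the frame of ware_board between -0.105 and 0.105 m), for 0.2 s.
2. the drilled base has been lifted off the ware board (z of drilled_base in the frame of ware_board above 0.038 m).
At the end, for the whole second after the job is handed in: The drilled base lies at rest and released, flat on the glue board (within 3 mm of its surface), its edges square to the fences within 0.06 rad and its two faces against both fences with gaps under 2 mm (centre 26 to 30 mm from each); the other bases are within 6 mm of where they lay (linear speed of drilled_base below 0.01 m/s and z of drilled_base in the frame of corner between -0.003 and 0.003 m and x of drilled_base in the frame of corner between -0.03 and -0.025 m and y of drilled_base in the frame of corner between -0.03 and -0.025 m and (angle between the x axis of drilled_base and the x axis of corner, either way round below 0.06 rad or angle between the x axis of drilled_base and the y axis of corner, either way round below 0.06 rad) and angle between drilled_base's own z axis and vertical below 0.05 rad and distance of each of base_a, base_b, base_c, base_d, base_e from where it was at the start of the episode below 0.006 m); the robot touches nothing.
It fails at once if the drilled base is pressed onto the ware board with more than 25 N (contact force between drilled_base and ware_board above 25 N).
It fails at once if the drilled base is pressed onto the glue board or its fences with more than 25 N (contact force between drilled_base and glue_board above 25 N).
It fails at once if the drilled base is lifted before it has been slid clear of the others (z of drilled_base in the frame of ware_board above 0.026 m and distance of drilled_base from where it was at the start of the episode below 0.055 m).
It fails at once if another clay base is shifted by more than 6 mm (distance of any of base_a, base_b, base_c, base_d, base_e from where it was at the start of the episode above 0.006 m).
It fails at once if the thread spool, the glue bottle or the pliers are moved by more than 10 mm (distance of any of thread_spool, glue_bottle, pliers from where it was at the start of the episode above 0.01 m).
It also fails if it takes over 67 s, if anything falls off the work surface, if the arm or the gripper's body presses on something with over 40 N, if the wrist force passes 120 N, or if a joint passes its speed limit or range.

## Working session

There is one attempt and no reset: what is moved stays moved. The work goes in short steps, each a Python script; the robot and the scene stay as the last script left them, time stands still between calls to the robot, and variables do not carry over. Pictures are saved under pics/ and viewed, at most 10 in all, crops included, and the job is handed in when it is done.

```bash
ls; mkdir -p pics
cat > h.py <<'E'
import numpy as np, cv2
from cell import robot
def K(f):
    h,w=f["img"].shape[:2]; F=h/2/np.tan(np.radians(f["fov_y"])/2)
    return F,f["cx"],f["cy"]
def RT(f):
    return cv2.Rodrigues(np.array(f["rvec"],float))[0],np.array(f["tvec"],float)
def cloud(f):
    F,cx,cy=K(f);R,t=RT(f);z=f["range_z"].astype(float)
    v,u=np.mgrid[:z.shape[0],:z.shape[1]]
    P=np.stack([(u-cx)/F*z,(v-cy)/F*z,z],-1)
    W=(P-t)@R; W[z==0]=np.nan
    return W
def at_z(f,uv,zw):
    F,cx,cy=K(f);R,t=RT(f)
    d=R.T@np.array([(uv[0]-cx)/F,(uv[1]-cy)/F,1]);c=-R.T@t
    return c+d*(zw-c[2])/d[2]
def save(f,n,crop=None,s=1):
    im=f["img"][...,::-1]
    if crop: im=im[crop[1]:crop[3],crop[0]:crop[2]]
    cv2.imwrite(f"pics/{n}.png",cv2.resize(im,None,fx=s,fy=s,interpolation=cv2.INTER_CUBIC))
E
python3 - <<'E'
from h import *
import pickle
for n in ("top","side"):
    f=robot.grab_frame(n); pickle.dump(f,open(n+".pkl","wb")); save(f,n,s=1.4)
    W=cloud(f)
    print(n,f["fov_y"],f["cx"],f["cy"],"cam",-RT(f)[0].T@RT(f)[1])
    for k in ("drilled_base","ware_board","glue_board","thread_spool","glue_bottle","pliers"):
        for d in robot.pinpoint(k,f)[:7]:
            u,v=map(int,np.round(d["xy"])); print(k,np.round(d["xy"],1),round(d["score"],2),W[min(max(v,0),419),min(max(u,0),559)].round(3))
    for d in robot.pinpoint("corner",f)[:3]: print("corner",d["xy"],d["score"],at_z(f,d["xy"],.012).round(4))
print(robot.read_state())
E
```

```text
pics
top 46.42457637123387 281.6674284744286 200.32120176354405 cam [ 0.4082841  -0.03483869  1.25424991]
drilled_base [413.9 262.3] 0.92 [ 0.395 -0.361 -0.001]
drilled_base [353.6 194.1] 0.86 [ 0.571 -0.214  0.012]
drilled_base [365.1 282.6] 0.58 [ 0.345 -0.235 -0.002]
ware_board [327.9 206.1] 0.86 [ 0.541 -0.146  0.015]
glue_board [208.2 196.9] 0.87 [0.57  0.16  0.013]
glue_board [164.8 305.7] 0.6 [0.297 0.267 0.012]
thread_spool [273.8 128. ] 0.5 [ 0.745 -0.012  0.022]
glue_bottle [310.6 119.2] 0.96 [ 0.751 -0.105  0.077]
pliers [265.  274.4] 0.86 [0.372 0.017 0.011]
pliers [308.2 168.6] 0.42 [ 0.636 -0.097  0.023]
corner [172.6, 175.7] 0.86 [0.6267 0.2513 0.012 ]
corner [136.6, 278.4] 0.86 [0.3668 0.3394 0.012 ]
side 51.050912208980684 272.84005341492 209.32799383438882 cam [0.26543119 0.6750293  0.70701537]
drilled_base [369.6 192.4] 0.84 [ 0.359 -0.223  0.009]
drilled_base [364.9 166.1] 0.72 [ 0.396 -0.329  0.01 ]
drilled_base [287.9 175.5] 0.71 [ 0.567 -0.185  0.028]
ware_board [287.9 193.3] 0.84 [ 0.549 -0.138  0.013]
ware_board [339.8 260.9] 0.17 [0.367 0.036 0.012]
glue_boa
[... 307 characters left out ...]
'joint_positions': array([-1.26398280e+00,  3.19576568e-01,  1.56450490e+00,  1.55289717e-05,
        1.25740055e+00, -1.99759592e-02]), 'joint_velocities': array([ 0.00250328,  0.00025484, -0.00066752, -0.0013767 ,  0.00058365,
       -0.00034648]), 'joint_efforts': array([-1.50555314e-05, -4.15359843e+01, -2.34410244e+01,  2.46114084e-06,
       -1.38409191e-04, -1.70254884e-05]), 'tcp_pos': array([ 0.18459817, -0.54457199,  0.23934951]), 'eef_rot': array([5.36907171e-05, 9.86681140e-01, 1.62666301e-01, 1.52165397e-05]), 'force': array([-0.04036019,  0.92263193,  0.12423745]), 'moment': array([-0.03482985,  0.03557201, -0.00833353]), 'grasp_force': 0.0, 'gripper_width': 0.0853794202185853}
```

View pics/top.png

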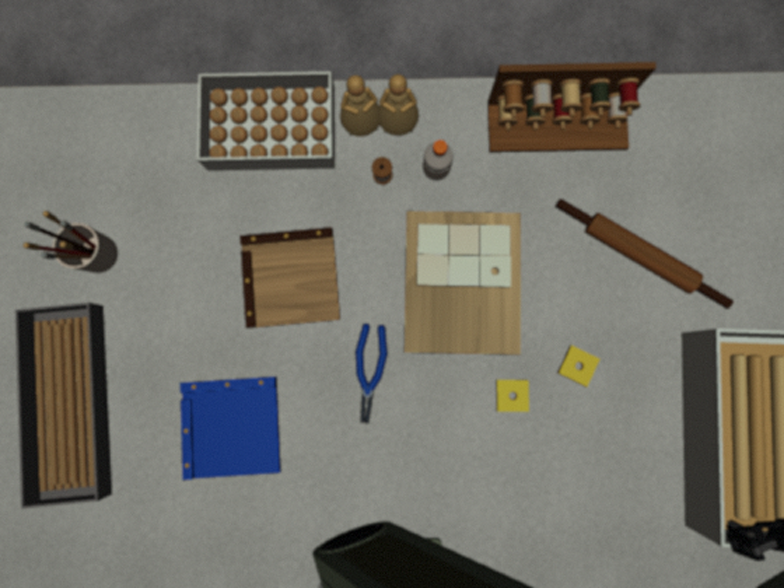

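View pics/side.png

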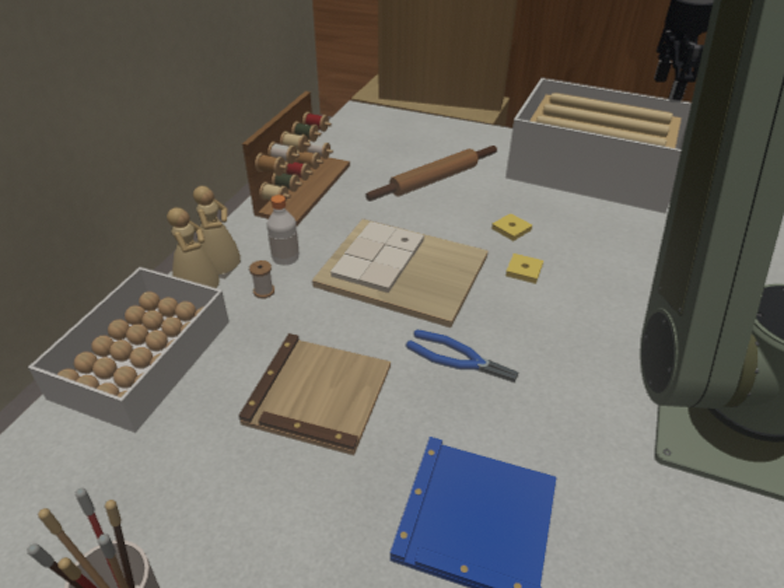

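The top picture (560-px coordinates) shows one pale base with a hole, at (353.6, 193.6), on the right-hand end of the front row. Its look-alikes are the yellow slabs at (365, 283) and (414, 262). The wooden glue board is at (208, 197), to the left, with a blue look-alike at (165, 306). I choose the pale base and the wooden board, and next I'll rectify both areas for a close check and measurement.

```bash
cat >> h.py <<'E'
def ortho(f,x0,x1,y0,y1,zw,s=2000):
    """rectified view of plane zw: rows go down with falling x, columns right with falling y; s px per m"""
    R,t=RT(f);F,cx,cy=K(f)
    X,Y=np.meshgrid(np.arange(x1,x0,-1/s),np.arange(y1,y0,-1/s),indexing="ij")
    C=np.stack([X,Y,np.full_like(X,zw)],-1)@R.T+t
    return cv2.remap(f["img"],(C[...,0]/C[...,2]*F+cx).astype("f4"),(C[...,1]/C[...,2]*F+cy).astype("f4"),cv2.INTER_CUBIC)
E
python3 - <<'E'
from h import *
import pickle
f=pickle.load(open("top.pkl","rb"));g=pickle.load(open("side.pkl","rb"))
W=cloud(f)
def med(u0,v0,u1,v1): 
    p=W[v0:v1,u0:u1,2]; return np.nanmedian(p).round(4),np.nanstd(p).round(4)
print("board z",med(300,215,360,245),"hole base",med(346,187,362,192),"glue",med(190,185,230,220),"table",med(240,300,290,330))
# pale bases / boards segmentation -> rects in world
hsv=cv2.cvtColor(f["img"],cv2.COLOR_RGB2HSV)
for n,p in (("base",(345,185)),("board",(330,235)),("glue",(215,205)),("fenceX",(200,169)),("fenceY",(177,215)),("table",(260,310))): print(n,hsv[p[1],p[0]],f["img"][p[1],p[0]])
a=ortho(f,.46,.66,-.26,-.06,.029); b=ortho(g,.46,.66,-.26,-.06,.029)
c=ortho(f,.46,.66,.06,.26,.012); d=ortho(g,.46,.66,.06,.26,.012)
im=np.vstack([np.hstack([a,b]),np.hstack([c,d])])
im=cv2.resize(im,(600,600),interpolation=cv2.INTER_AREA)
cv2.imwrite("pics/ortho.png",im[...,::-1])
E
```

```text
board z (np.float64(0.0155), np.float64(0.0024)) hole base (np.float64(0.029), np.float64(0.0026)) glue (np.float64(0.0113), np.float64(0.0025)) table (np.float64(-0.0006), np.float64(0.0027))
base [ 42  31 181] [172 181 159]
board [ 18  99 131] [131 111  80]
glue [ 16 119 120] [120  94  64]
fenceX [  9 153  40] [40 23 16]
fenceY [ 10 185  40] [40 21 11]
table [ 33  16 140] [139 140 131]
```

View pics/ortho.png

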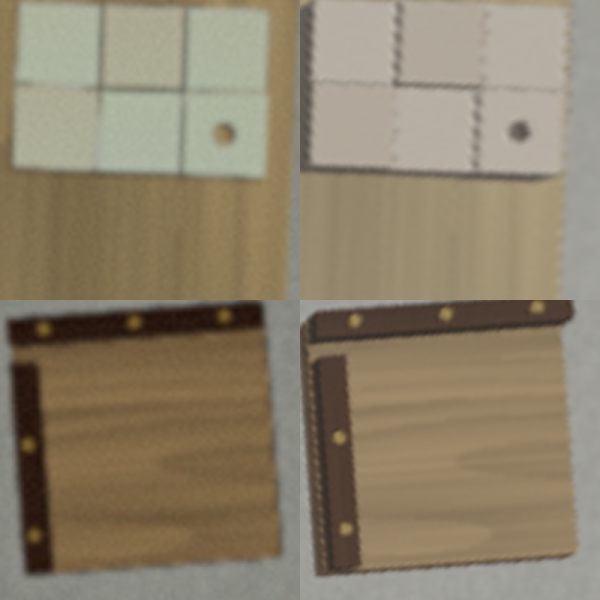

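The rectified crop confirms the choice: the only pale slab with a hole, its centre near (225, 134) in the top left panel, is the right end of the front row. The wooden board's fences lie on its far and left sides. Next I fit the edges numerically.

```bash
cat >> h.py <<'E'
def edge(f,p0,p1,zw,half=.008,sign=0,n=40):
    """sub-pixel straight edge near world segment p0-p1; searches across; sign=+1: brighter on the left normal side"""
    p0,p1=np.array(p0,float),np.array(p1,float);d=(p1-p0)/np.linalg.norm(p1-p0);nn=np.array([-d[1],d[0]])
    R,t=RT(f);F,cx,cy=K(f);g=f["img"].astype("f4").mean(-1);g=cv2.GaussianBlur(g,(0,0),.7)
    s=np.arange(-half,half,.0004);pts=[]
    for a in np.linspace(0,1,n):
        P=(p0+a*(p1-p0))+s[:,None]*nn
        C=np.c_[P,np.full(len(s),zw)]@R.T+t
        v=cv2.remap(g,(C[:,0]/C[:,2]*F+cx).astype("f4")[None],(C[:,1]/C[:,2]*F+cy).astype("f4")[None],cv2.INTER_CUBIC)[0]
        gr=np.gradient(v);gr=gr*sign if sign else abs(gr);k=np.argmax(gr);w=np.clip(gr[max(k-4,0):k+5],0,None)
        pts.append(P[max(k-4,0):k+5].T@w/w.sum())
    pts=np.array(pts,"f4");vx,vy,x,y=cv2.fitLine(pts,cv2.DIST_HUBER,0,.001,.001).ravel()
    if np.dot((vx,vy),d)<0: vx,vy=-vx,-vy
    r=abs((pts-[x,y])@[-vy,vx]);return np.array([x,y]),np.array([vx,vy]),np.median(r)
def meet(a,b):
    s=np.linalg.solve(np.c_[a[1],-b[1]],b[0]-a[0]);return a[0]+s[0]*a[1]
E
python3 - <<'E'
from h import *
import pickle
f=pickle.load(open("top.pkl","rb"));g=pickle.load(open("side.pkl","rb"))
O=lambda c,r,y1:(.66-r/1500,y1-c/1500)
def show(n,e): print(n,e[0].round(4),"ang",round(float(np.arctan2(e[1][1],e[1][0])),4),"res",round(float(e[2]),4))
# glue: x-fence foot, going to -y ; left normal is +x (dark) -> sign -1
fx=edge(f,O(60,342,.26),O(255,327,.26),.012,sign=-1);show("fx top",fx)
fxs=edge(g,O(70,342,.26),O(255,327,.26),.012,sign=-1);show("fx side",fxs)
# y fence, going +x ; left normal is +y (dark)
fy=edge(f,O(51,560,.26),O(40,375,.26),.012,sign=-1);show("fy top",fy)
fr=edge(f,O(280,545,.26),O(266,340,.26),.012);show("right edge top",fr)
ff=edge(f,O(60,572,.26),O(270,555,.26),.012);show("front edge",ff)
print("corner",meet(fx,fy).round(4)," fx side corner",meet(fxs,fy).round(4))
# widths: x free depth should be .152
n=lambda e:np.array([-e[1][1],e[1][0]])
print("fx-ff",abs(np.dot(ff[0]-fx[0],n(fx))),"fy-fr",abs(np.dot(fr[0]-fy[0],n(fy))))
for nm,q,dz in (("top",f,.029),("side",g,.029)):
    sh=(0,0)
    fe=edge(q,O(100,172,-.06),O(262,178,-.06),dz);show(nm+" front",fe)
    re=edge(q,O(266,172,-.06),O(268,20,-.06),dz);show(nm+" right",re)
    c=meet(fe,re);print("corner",c.round(4),"centre",(c+.028*re[1]/1-.028*fe[1]).round(4))
E
```

```text
fx top [0.4373 0.1503] ang -1.5617 res 0.0026
fx side [0.435  0.1512] ang -1.497 res 0.0034
fy top [0.3484 0.228 ] ang 0.0367 res 0.0038
right edge top [0.3653 0.0794] ang 0.0394 res 0.0042
front edge [0.2821 0.1636] ang -1.4528 res 0.0032
corner [0.4366 0.2312]  fx side corner [0.4291 0.2309]
fx-ff 0.15504956 fy-fr 0.14904675
top front [ 0.5447 -0.1849] ang -1.6168 res 0.0004
top right [ 0.5944 -0.2384] ang -0.0072 res 0.0006
corner [ 0.5422 -0.238 ] centre [ 0.5715 -0.2102]
side front [ 0.5459 -0.1808] ang -1.5946 res 0.0005
side right [ 0.5963 -0.2352] ang -0.0495 res 0.0005
corner [ 0.5446 -0.2326] centre [ 0.5733 -0.206 ]
```

Run:
```python
from h import *
import pickle
f=pickle.load(open("top.pkl","rb"));g=pickle.load(open("side.pkl","rb"))
O=lambda c,r:(.66-(r-300)/1500,.26-c/1500)
def show(n,e): print(n,e[0].round(4),"ang",round(float(np.arctan2(e[1][1],e[1][0])),4),"res",round(float(e[2]),4))
fx=edge(f,O(60,342),O(255,327),.012,sign=-1);show("fx top",fx)
fxs=edge(g,O(70,342),O(255,327),.012,sign=-1);show("fx side",fxs)
fy=edge(f,O(51,560),O(40,375),.012,sign=-1);show("fy top",fy)
fr=edge(f,O(280,545),O(266,340),.012);show("right edge top",fr)
ff=edge(f,O(60,572),O(270,555),.012);show("front edge",ff)
print("corner",meet(fx,fy).round(4)," fx side corner",meet(fxs,fy).round(4))
n=lambda e:np.array([-e[1][1],e[1][0]])
print("fx-ff",abs(np.dot(ff[0]-fx[0],n(fx))),"fy-fr",abs(np.dot(fr[0]-fy[0],n(fy))))
print(robot.tip_reach)
```

```text
fx top [0.6363 0.1513] ang -1.4897 res 0.0005
fx side [0.6382 0.1514] ang -1.4983 res 0.0003
fy top [0.5452 0.2295] ang 0.0705 res 0.0004
right edge top [0.5651 0.0759] ang 0.0725 res 0.0006
front edge [0.4825 0.1498] ang -1.4978 res 0.0006
corner [0.6295 0.2355]  fx side corner [0.6321 0.2357]
fx-ff 0.15345809 fy-fr 0.15461928
0.008
```

```bash
cat >> h.py <<'E'
q=lambda a:np.array([0,np.cos(a/2),np.sin(a/2),0])   # down, tool x at world yaw a
st=robot.read_state
def Fr():
    r=[]
    for _ in range(3): r.append(st()["force"]); robot.wait(.02)
    return np.mean(r,0)
E
python3 - <<'E'
from h import *
P=np.array([.572,-.209]);a=-.036
robot.grasp(20)
robot.goto([*P,.10],q(a)); robot.move_linear([*P,.052],speed=.15)
robot.wait(.15);b=Fr();print("t",st()["time"],"tcp",st()["tcp_pos"].round(4),"base F",b.round(2),st()["joint_positions"].round(2))
hit=robot.move_linear([*P,.030],speed=.012,threshold=3)
robot.wait(.1);F=Fr()-b;print(hit,st()["tcp_pos"].round(4),F.round(2))
np.save("b.npy",b)
E
```

```text
t 4.15 tcp [ 0.5727 -0.2094  0.0532] base F [-0.62 -0.18 -0.21] [-0.37  0.54  1.72  0.    0.88  1.24]
True [ 0.572  -0.209   0.0372] [0.76 0.32 5.85]
```

Run:
```python
from h import *
P=np.array([.572,-.209]);a=-.036;b=np.load("b.npy");d=-np.array([np.cos(a),np.sin(a)])
z=st()["tcp_pos"][2]
F=Fr()-b;tgt=7.;k=.0001;zc=z
# find commanded z: nudge down until ~7 N
for i in range(6):
    if F[2]>6: break
    zc-=.0002; robot.move_linear([*P,zc],speed=.01); F=Fr()-b; print("nudge",round(zc,4),F.round(2))
s=0
while s<.086:
    s+=.0075
    zc+=np.clip((F[2]-tgt)*k,-.0004,.0004)
    hit=robot.move_linear([*(P+s*d),zc],speed=.04,threshold=9)
    F=Fr()-b; print(round(s,4),round(zc,5),F.round(2),hit)
    if hit or F[2]>15 or F[2]<1: break
print(st()["time"])
```

```text
nudge 0.037 [0.23 0.35 4.56]
nudge 0.0368 [-0.37  0.71  5.85]
nudge 0.0366 [-0.7   0.88  7.01]
0.0075 0.03658 [0.17 0.13 7.73] False
0.015 0.03665 [-0.1  -0.42  6.97] False
0.0225 0.03665 [ 0.18 -0.25  7.45] False
0.03 0.03669 [-0.25  0.13  7.7 ] False
0.0375 0.03676 [-0.68  0.38  7.46] False
0.045 0.03681 [0.28 0.36 7.35] False
0.0525 0.03684 [-0.44 -0.09  7.38] False
0.06 0.03688 [-0.15 -0.2   8.17] False
0.0675 0.037 [-0.18  0.14  7.38] False
0.075 0.03704 [ 0.04 -0.06  7.74] False
0.0825 0.03711 [-0.09 -0.31  7.55] False
0.09 0.03717 [-0.15  0.04  7.57] False
11.125
```

Run:
```python
from h import *
import pickle
p=st()["tcp_pos"]; robot.move_linear([p[0],p[1],.10],speed=.2)
robot.open_gripper()
robot.move_linear([.40,-.36,.16],speed=.4)
f=robot.grab_frame("top");g=robot.grab_frame("side")
pickle.dump((f,g),open("s2.pkl","wb"))
a=ortho(f,.42,.66,-.28,-.04,.0292); b=ortho(g,.42,.66,-.28,-.04,.0292)
cv2.imwrite("pics/slid.png",cv2.resize(np.hstack([a,b]),(800,400),interpolation=cv2.INTER_AREA)[...,::-1])
for q_ in (f,g):
    for d in robot.pinpoint("drilled_base",q_)[:4]: print(np.round(d["xy"],1),round(d["score"],2),at_z(q_,d["xy"],.029).round(4))
print(st()["time"])
```

```text
[365.6 283.4] 0.74 [ 0.3455 -0.232   0.029 ]
[409.3 260.1] 0.71 [ 0.4007 -0.3423  0.029 ]
[352.1 227.8] 0.56 [ 0.4833 -0.2034  0.029 ]
[307.1 117.6] 0.37 [ 0.7687 -0.0976  0.029 ]
[372.7 193.2] 0.83 [ 0.349  -0.1952  0.029 ]
[322.9 186.4] 0.65 [ 0.4703 -0.1759  0.029 ]
13.1833
```

View pics/slid.png

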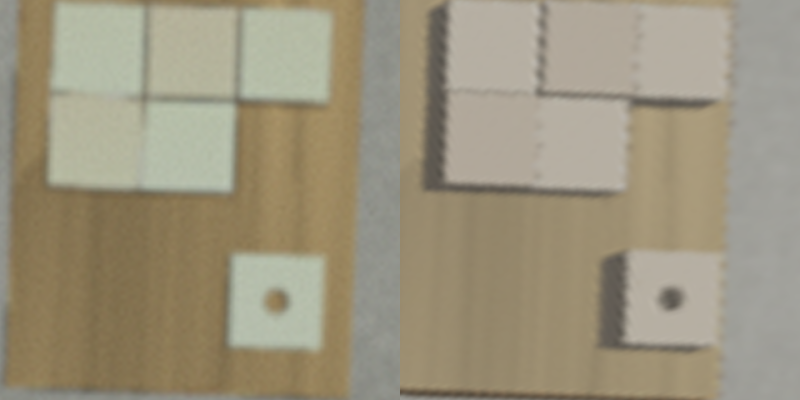

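The side view agrees with the top one: the drilled base now stands flat, about 36 mm clear, centred near (277, 302) in the top panel, which is about (.480, -.2055). The other five haven't moved. Next I'll grip it along y.

Run:
```python
from h import *
P=[.4805,-.2055];a=-.03
robot.goto([*P,.09],q(a)); robot.wait(.1); b=Fr()
hit=robot.move_linear([*P,.0225],speed=.06,threshold=5); print("hit",hit,st()["tcp_pos"].round(4))
if not hit:
    robot.grasp(25); s=st(); print(s["gripper_width"],s["grasp_force"],(Fr()-b).round(2))
    if .05<s["gripper_width"]<.06:
        robot.move_linear([*P,.05],speed=.08); robot.wait(.1)
        s=st();print("lifted",s["gripper_width"],s["grasp_force"],(Fr()-b).round(2))
        robot.move_linear([*P,.12],speed=.2)
print(st()["time"])
f=robot.grab_frame("side");save(f,"lift",(200,60,440,260),2.5)
```

```text
hit False [ 0.4808 -0.2056  0.0229]
0.05533788865815694 27.012767046689987 [ 0.47 -0.28  2.16]
lifted 0.05533574998735928 26.714185439050198 [-0.19 -0.07 -2.27]
16.9583
```

View pics/lift.png

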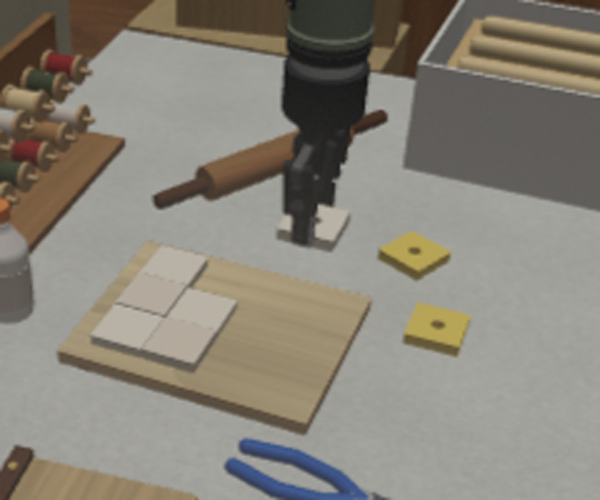

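The crop shows the drilled base held level between the fingers at about (315, 225), with the other five undisturbed. Next I carry it to the glue board.

```bash
cat >> h.py <<'E'
C=np.array([.631,.2357]);A=.073
def cw(x,y): c,s=np.cos(A),np.sin(A);return C+np.array([c*x-s*y,s*x+c*y])
E
python3 - <<'E'
from h import *
import pickle
T=cw(-.036,-.066)
robot.goto([*T,.10],q(A)); robot.move_linear([*T,.030],speed=.1); robot.wait(.15); b=Fr()
hit=robot.move_linear([*T,.0165],speed=.01,threshold=2); robot.wait(.05)
print(hit,st()["tcp_pos"].round(4),(Fr()-b).round(2),st()["time"])
robot.open_gripper(); robot.move_linear([*T,.09],speed=.2)
robot.grasp(20)
S=cw(-.036-.028-.011-.035,-.066); robot.move_linear([*S,.10],speed=.4)
f=robot.grab_frame("top");g=robot.grab_frame("side");print(st()["time"])
a=ortho(f,.46,.66,.06,.26,.0255); b_=ortho(g,.46,.66,.06,.26,.0255)
cv2.imwrite("pics/placed.png",np.hstack([a,b_])[...,::-1])
E
```

```text
True [0.5998 0.1672 0.0187] [-0.66  0.19  6.89] 20.65
22.7667
```

View pics/placed.png

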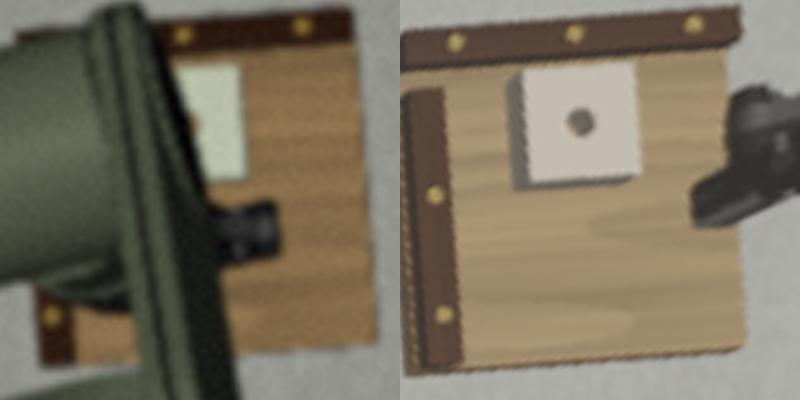

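The side panel shows the base flat and square on the wooden board, its hole at (582, 122), about (.599, .169), with clear gaps to both fences. Next come the gentle pushes with the closed fingertip.

```bash
cat >> h.py <<'E'
def loc(p): c,s=np.cos(A),np.sin(A);d=np.array(p[:2])-C;return np.array([c*d[0]+s*d[1],-s*d[0]+c*d[1]])
Z=.0235
def push(s,e,thr,speed=.02):
    """approach above s (corner frame), descend, push to e with threshold, back off 15 mm, rise"""
    s,e=np.array(s,float),np.array(e,float);u=(e-s)/np.linalg.norm(e-s)
    robot.move_linear([*cw(*s),.06],speed=.3)
    if robot.move_linear([*cw(*s),Z],speed=.08,threshold=5): print("bumped",st()["tcp_pos"]);return
    robot.wait(.15);b=Fr()
    hit=robot.move_linear([*cw(*e),Z],speed=speed,threshold=thr)
    robot.wait(.05);p=st()["tcp_pos"];print("hit",hit,"tip",loc(p).round(4),"F",(Fr()-b).round(2),"t",st()["time"])
    robot.move_linear([*cw(*(loc(p)-.012*u)),Z],speed=.1)
    robot.move_linear([*cw(*(loc(p)-.012*u)),.06],speed=.2)
E
python3 - <<'E'
from h import *
push([-.036-.028-.011-.012,-.066],[-.060,-.066],3)
y0=-.066-.028-.0145-.012
robot.move_linear([*cw(-.09,y0),.06],speed=.3)
push([-.030,y0],[-.030,-.062],3)
E
```

```text
hit True tip [-0.0684 -0.0662] F [ 0.4  -0.07  0.15] t 24.9167
hit True tip [-0.0303 -0.0693] F [ 0.37 -2.22  2.12] t 29.3667
```

Run:
```python
from h import *
robot.move_linear([*cw(-.09,-.09),.06],speed=.3)
push([-.028-.028-.011-.012,-.028],[-.055,-.028],4,.015)
robot.move_linear([*cw(-.09,-.085),.06],speed=.3)
push([-.028,-.083],[-.028,-.055],4,.015)
robot.move_linear([*cw(-.12,-.12),.10],speed=.4)
robot.goto([.42,-.10,.25],q(0))
f=robot.grab_frame("top");g=robot.grab_frame("side");print(st()["time"])
a=ortho(f,.56,.66,.16,.26,.0255,4000); b_=ortho(g,.56,.66,.16,.26,.0255,4000)
cv2.imwrite("pics/home.png",np.hstack([a,b_])[...,::-1])
```

```text
hit True tip [-0.0684 -0.0282] F [ 0.06 -0.37 -0.05] t 32.4917
hit True tip [-0.0282 -0.0693] F [ 0.84 -2.44  1.37] t 35.75
37.9417
```

View pics/home.png

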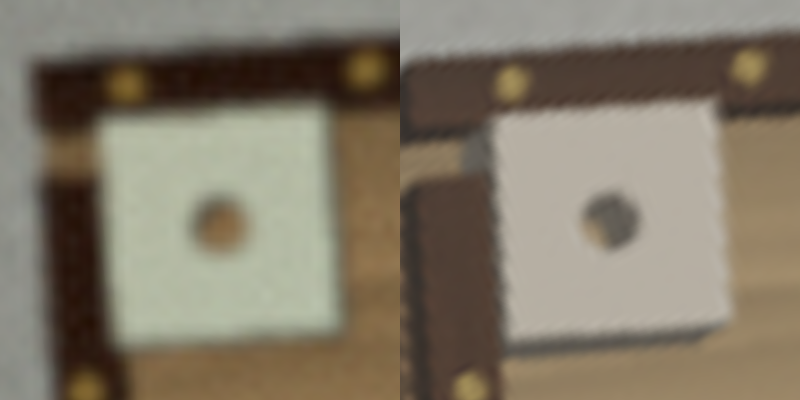

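The picture shows the base in the corner, its faces meeting both fences and its edges parallel to them (hole at (219, 223) in the top panel). The settled x force was low, so I'll make one slightly firmer x push as a check.

Run:
```python
from h import *
robot.goto([*cw(-.085,-.06),.08],q(A))
push([-.028-.028-.011-.012,-.028],[-.055,-.028],7,.015)
robot.move_linear([*cw(-.12,-.10),.12],speed=.4)
robot.goto([.42,-.10,.25],q(0))
f=robot.grab_frame("top");g=robot.grab_frame("side");print(st()["time"])
O=lambda c,r:(.66-r/4000,.26-c/4000)
for n,k in (("top",f),("side",g)):
    o=0 if n=="top" else 0
    pts=((130,346),(325,332)),((338,325),(325,110))
    if n=="side": pts=((120,332),(310,318)),((325,310),(315,108))
    zz=.0255
    fe=edge(k,O(*pts[0][0]),O(*pts[0][1]),zz,half=.005);re=edge(k,O(*pts[1][0]),O(*pts[1][1]),zz,half=.005)
    c=meet(fe,re);print(n,"yaws",[round(float(np.arctan2(e[1][1],e[1][0])),3) for e in (fe,re)],"corner loc",loc(c).round(4))
    F,cx,cy=K(k)
```

```text
hit True tip [-0.0683 -0.0283] F [ 0.53  0.22 -0.42] t 41.3667
43.55
top yaws [-1.487, 0.069] corner loc [-0.0567 -0.0563]
side yaws [-1.495, 0.08] corner loc [-0.0559 -0.0551]
```

```bash
python3 -c "
from h import *
print(robot.hand_in())"
```

```text
the job is handed in; nothing more can be done
None
```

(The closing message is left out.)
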